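# File the stray sample bottles by height

## Task

Two red-capped white sample bottles, a tall one and a short one, are left over on the lab bench. Stand each one upright in the free pocket of the blue tray whose bottles have the same height: the tall bottle in the row of tall ones, the short bottle in the row of short ones.

Things in the scene. Friction and masses are not known exactly. Their poses are not given: they have to be found in the camera images.
- tall_bottle_center (a point): Loose tall sample bottle standing alone on the bench: white round body 40 mm in diameter, red cap 34 mm in diameter and 16 mm tall, 100 mm tall overall (the white part is the lowest 84 mm), 80 (55 to 110) g. Not to be confused with the big red-capped wash bottle (68 mm wide, 170 mm tall). The point is its centre, 50 mm above its foot; z is up.
- short_bottle_center (a point): Loose short sample bottle standing alone on the bench: white round body 40 mm in diameter, red cap 34 mm in diameter and 16 mm tall, 65 mm tall overall (the white part is the lowest 49 mm), 55 (38 to 77) g. Not to be confused with the big red-capped wash bottle (68 mm wide, 170 mm tall). The point is its centre, 32.5 mm above its foot; z is up.
- tall_pocket (a point): Floor centre of the one free pocket, 60 x 60 mm inside, in the fixed blue tall-bottle tray (3 pockets in a row, 196 x 68 x 22 mm, walls 4 mm); the others hold 100 mm bottles. The two trays look alike and may swap places. The free pocket is the one at the end farther from the robot; its floor is 4 mm above the bench. x: along the row, away from the neighbour bottle 64 mm off; y: across; z: up.
- short_pocket (a point): Floor centre of the one free pocket, 60 x 60 mm inside, in the fixed blue short-bottle tray (3 pockets in a row, 196 x 68 x 22 mm, walls 4 mm); the others hold 65 mm bottles. The two trays look alike and may swap places. The free pocket is the one at the end farther from the robot; its floor is 4 mm above the bench. x: along the row, away from the neighbour bottle 64 mm off; y: across; z: up.
Not all that is in view belongs to the job. Leave any pink or turquoise look-alike of the part that bears short_pocket alone.

How it is judged:
By the outcome, as a careful person would: the job done as asked, in the order asked, and still so for the second after the job is handed in, with the robot touching nothing.
It also fails if it takes over 61 s, if anything falls off the work surface, if the arm or the gripper's body presses on something with over 40 N, if the wrist force passes 120 N, or if a joint passes its speed limit or range.

## Robot

A 6-joint arm with a two-finger parallel gripper is mounted at the origin on the work surface. World frame = base frame: x ahead of the robot, y to its left, z up, the work surface at z = 0. Lengths are in m, angles in degrees, forces in N, time in s.
With the tool pointing down it reaches from about 0.325 to 0.85 m from the base axis. Payload 15.5 kg.
Tool frame: the origin (TCP) lies at the very end of the fingers, on their centre line; the grasp point (between the pads) lies arm.grip_depth behind it (arm.grip_depth is the distance from the TCP to the grasp point, in m); z points along the fingers, y is the line along which they close (so a half turn about z gives the same grasp; the last joint's range is limited). The gripper opens to 91 mm and grips with 3 to 60 N. Pads are 32 mm wide; open, the fingers measure 118 mm over their backs; the gripper's body (76 mm by 178 mm) begins 60 mm behind the grasp point.
Start: joints at [62.939, 28.281, 77.091, -0, 74.628, -5.472], TCP at [0.23, 0.581, 0.214] pointing down, gripper open.
Joint ranges: [-166.48, 166.48], [-47.26, 123.95], [12.59, 153.08], [-70.14, 250.14], [6.76, 159.57], [-176.63, 176.63]. Speed limits (degrees/s): [108.29, 108.29, 147.25, 172.46, 172.46, 172.46].

## Interface

Orientations are given as a 3x3 rotation matrix whose columns are the frame's x, y, z axes.
In Python, from rig import arm gives the robot as it stands. Calls block until the motion is done:
- arm.move_to(position, orientation): joint-space move of the TCP to a pose.
- arm.move_l(position, orientation=None, feed=0.15): straight line of the TCP; orientation=None keeps the orientation; feed is the mean speed in m/s.
- arm.move_joints(angles): joint-space move.
- arm.grip(opening): finger opening in m; the grip force is fixed at half the most; returns when the fingers have stopped.
- arm.sleep(seconds).
- arm.solve_ik(position, orientation): joint angles nearest the present ones, or None.
- arm.snapshot(name): name is "scene" or "side" or "wrist"; returns the picture (420x560x3 uint8, red, green, blue); there is no depth.
- arm.get_calibration(name): a dict with "intrinsics" (3x3 intrinsics, pixels), "cam_to_world" (4x4, takes a point from camera to world coordinates). Camera axes: x right, y down, z forward; pixel columns grow to the right and rows downward; lengths in m; the calibration is good to about 2 mm. The wrist camera is an equidistant fisheye: a pixel r from the principal point sees the ray r / f radians off the axis. A picture is of the moment at which its call begins: read the wrist's pose just before it. get_calibration takes no time and is no camera call; for the wrist camera it gives the pose at the moment of the call.
A pose or a line that the arm cannot do raises arm.Unreachable and nothing moves.
- arm.sign_off(): hands the job in; it is judged then, once.
Readings, each from a call of its own:
- arm.current_t(): time.
- arm.current_joint_positions(): joint angles.
- arm.current_dq(): joint speeds.
- arm.current_tau(): joint torques, N m.
- arm.current_ee_pos(): TCP position.
- arm.current_tool_rot(): TCP orientation.
- arm.current_force(): force on the tool from outside, world axes, zero at the start.
- arm.current_torque(): the same for the moment, N m.
- arm.current_width(): finger opening in m.
- arm.current_grasp_force(): force on a finger pad.
Only numpy, scipy, OpenCV 4.12 (cv2) and the standard library are available. Lean on these libraries where they do the work, as an engineer would, in place of code of your own. Each camera call takes 0.05 s, during which the arm holds its last target. There are 200 camera calls.

## Working session

There is one attempt and no reset: what is moved stays moved. The work goes in short steps, each a Python script; the robot and the scene stay as the last script left them, time stands still between calls to the robot, and variables do not carry over. Pictures are saved under pics/ and viewed, at most 10 in all, crops included, and the job is handed in when it is done.

```bash
ls; mkdir -p pics
python3 - <<'E'
from rig import arm
import cv2,numpy as np
for n in("scene","side","wrist"):
    c=arm.get_calibration(n); print(n,np.round(c["intrinsics"],1).tolist(),np.round(c["cam_to_world"],3).tolist())
    cv2.imwrite(f"pics/{n}0.png",arm.snapshot(n)[:,:,::-1])
print(arm.grip_depth,arm.current_t(),arm.current_tool_rot())
E
```

```text
pics
scene [[465.3, 0.0, 277.2], [0.0, 465.3, 204.5], [0.0, 0.0, 1.0]] [[-0.553, 0.606, -0.572, 1.131], [0.833, 0.416, -0.364, 0.526], [0.018, -0.678, -0.735, 0.956], [0.0, 0.0, 0.0, 1.0]]
side [[396.2, 0.0, 282.4], [0.0, 396.2, 207.0], [0.0, 0.0, 1.0]] [[0.945, -0.188, 0.268, 0.237], [-0.327, -0.562, 0.759, -0.56], [0.008, -0.805, -0.593, 0.58], [0.0, 0.0, 0.0, 1.0]]
wrist [[325.2, 0.0, 282.3], [0.0, 325.2, 212.5], [0.0, 0.0, 1.0]] [[0.368, 0.889, 0.272, 0.152], [0.93, -0.352, -0.109, 0.612], [-0.001, 0.293, -0.956, 0.385], [0.0, 0.0, 0.0, 1.0]]
0.0188 0.15 [[-9.29840217e-01  3.67963307e-01 -4.19284461e-04]
 [ 3.67963534e-01  9.29839874e-01 -8.04122873e-04]
 [ 9.39796982e-05 -9.01987179e-04 -9.99999589e-01]]
```

View pics/scene0.png

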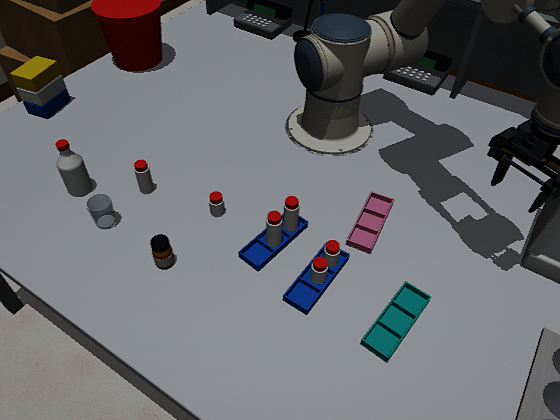

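View pics/side0.png

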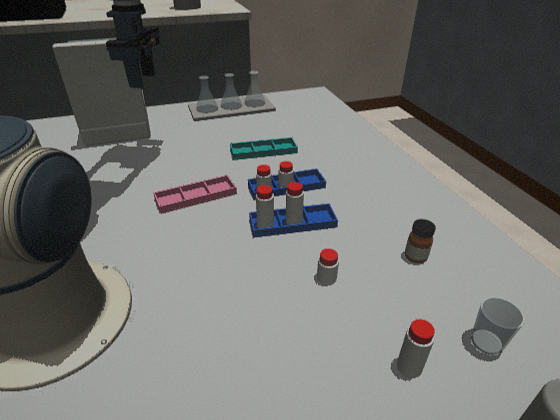

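View pics/wrist0.png

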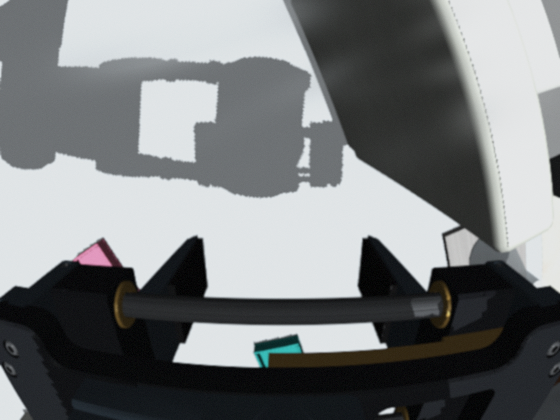

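The scene view shows the loose tall bottle at about (143,176) and the loose short one at (217,203). The tall tray is at about (274,240) with its free pocket at (258,253), and the short tray is at (318,275) with its free pocket at (302,293). In the side view the loose bottles are at (416,350) and (328,267), and the trays at (293,218) and (287,180). The wrist view shows only the fingers, shadow and look-alike trays.

```bash
cat > h.py <<'E'
import cv2,numpy as np
from rig import arm
def rays(c,uv,fish=False):
    K,T=np.array(c["intrinsics"]),np.array(c["cam_to_world"])
    uv=np.atleast_2d(np.asarray(uv,float)); p=(uv-K[:2,2])/[K[0,0],K[1,1]]
    if fish:
        r=np.linalg.norm(p,axis=1,keepdims=True)+1e-12
        d=np.hstack([p/r*np.sin(r),np.cos(r)])
    else: d=np.hstack([p,np.ones((len(p),1))])
    return T[:3,3],d@T[:3,:3].T
def plane(c,uv,z,fish=False):
    o,d=rays(c,uv,fish); return (o+d*((z-o[2])/d[:,2])[:,None])[:,:2]
def tri(cs,uvs):
    A=np.zeros((3,3));b=np.zeros(3)
    for c,uv in zip(cs,uvs):
        o,d=rays(c,uv);d=d[0]/np.linalg.norm(d[0]);P=np.eye(3)-np.outer(d,d);A+=P;b+=P@o
    x=np.linalg.solve(A,b)
    return x
def blobs(im,kind,amin=30):
    h=cv2.cvtColor(im,cv2.COLOR_RGB2HSV)
    if kind=="red": m=(cv2.inRange(h,(0,150,60),(8,255,255))|cv2.inRange(h,(172,150,60),(180,255,255)))
    else: m=cv2.inRange(h,(108,140,30),(128,255,255))
    n,l,s,ce=cv2.connectedComponentsWithStats(m)
    return m,[(ce[i],s[i],l==i) for i in range(1,n) if s[i,4]>=amin]
E
python3 - <<'E'
from h import *
for n in("scene","side"):
    im=cv2.imread(f"pics/{n}0.png")[:,:,::-1].copy(); 
    for k in("red","blue"):
        for ce,s,_ in blobs(im,k)[1]: print(n,k,np.round(ce,1),s.tolist())
E
```

```text
scene red [123.7   7.6] [90, 0, 72, 19, 1075]
scene red [ 61.3 142.7] [56, 139, 12, 8, 74]
scene red [139.9 163.5] [134, 160, 13, 8, 84]
scene red [215.4 195.7] [210, 192, 12, 9, 89]
scene red [291.4 200.4] [285, 196, 13, 10, 99]
scene red [273.9 215.5] [268, 211, 13, 10, 110]
scene red [332.1 245.1] [326, 240, 13, 11, 121]
scene red [319.9 261.8] [313, 256, 15, 12, 135]
scene blue [321.5   8. ] [319, 0, 6, 17, 56]
scene blue [ 39.9 106.3] [23, 88, 44, 31, 256]
scene blue [266.  246.3] [239, 216, 69, 55, 880]
scene blue [310.3 285.6] [283, 244, 67, 71, 1163]
side red [285.6 165.8] [280, 161, 12, 11, 91]
side red [263.1 169.4] [257, 165, 13, 11, 100]
side red [294.6 187.3] [288, 182, 15, 14, 139]
side red [264.2 190.9] [257, 185, 15, 14, 148]
side red [328.8 254.5] [321, 249, 17, 12, 166]
side red [422.2 330.6] [411, 319, 23, 25, 412]
side blue [308.3 178.9] [294, 172, 31, 15, 206]
side blue [274.9 185.1] [272, 176, 9, 20, 70]
side blue [252.2 185.8] [248, 179, 9, 15, 57]
side blue [299.5 218.5] [250, 204, 88, 27, 632]
```

```bash
sed -i 's/,150,60/,130,25/g' h.py
python3 - <<'E'
from h import *
cs={};B={};H={}
for n in("scene","side"):
    im=cv2.imread(f"pics/{n}0.png")[:,:,::-1].copy(); cs[n]=arm.get_calibration(n)
    r=blobs(im,"red")[1]; B[n]=r
    m,_=blobs(im,"blue")
    boxes={"scene":dict(tall=(232,190,310,272),short=(280,238,355,315)),"side":dict(tall=(244,202,342,238),short=(244,166,332,200))}[n]
    for k,b in boxes.items():
        l=[q for q in blobs(im,"blue")[1] if b[0]<=q[1][0] and q[1][0]+q[1][2]<=b[2] and b[1]<=q[1][1] and q[1][1]+q[1][3]<=b[3]]
        mm=np.any([q[2] for q in l],axis=0); ys,xs=np.nonzero(mm)
        P=plane(cs[n],np.c_[xs,ys],0.022).astype(np.float32); H[n,k]=cv2.convexHull(P*1000)
def near(n,p): return min(B[n],key=lambda q:np.hypot(*(q[0]-p)))
for name,a,b,z in [("Ltall",(140,164),(422,331),.092),("Lshort",(215,196),(329,255),.057),("t1",(291,200),(264,191),.092),("t2",(274,215),(294,187),.092),("s1",(332,245),(263,169),.057),("s2",(320,262),(285,166),.057)]:
    A,Bb=near("scene",a),near("side",b)
    print(name,A[1].tolist(),Bb[1].tolist(),np.round(tri([cs["scene"],cs["side"]],[A[0],Bb[0]]),4),np.round(plane(cs["scene"],A[0],z),4),np.round(plane(cs["side"],Bb[0],z),4))
for k in("tall","short"):
    for n in("scene","side"): print(k,n,cv2.minAreaRect(H[n,k]))
    a,i=cv2.intersectConvexConvex(H["scene",k],H["side",k]); print(k,"both",cv2.minAreaRect(i),a)
E
```

```text
Ltall [134, 160, 13, 12, 122] [409, 319, 26, 25, 473] [ 0.5498 -0.2888  0.0926] [[ 0.5492 -0.2891]] [[ 0.5505 -0.2887]]
Lshort [210, 191, 12, 13, 126] [320, 249, 18, 17, 213] [ 0.5046 -0.0685  0.0586] [[ 0.503  -0.0693]] [[ 0.5057 -0.0673]]
t1 [285, 196, 13, 14, 143] [257, 185, 15, 14, 175] [0.4365 0.1254 0.0969] [[0.4322 0.1232]] [[0.4388 0.132 ]]
t2 [268, 211, 13, 14, 156] [288, 182, 15, 14, 169] [0.5038 0.1171 0.0969] [[0.4995 0.1151]] [[0.5069 0.1232]]
s1 [326, 240, 14, 15, 161] [257, 165, 13, 11, 117] [0.4766 0.2693 0.062 ] [[0.4723 0.2681]] [[0.4793 0.2764]]
s2 [313, 256, 15, 16, 176] [280, 161, 12, 11, 110] [0.5364 0.2688 0.0616] [[0.5325 0.2679]] [[0.5395 0.2752]]
tall scene ((506.8414001464844, 117.00263977050781), (75.91939544677734, 206.08584594726562), 85.03622436523438)
tall side ((498.89892578125, 109.49705505371094), (70.65750122070312, 194.5564727783203), 82.24919128417969)
tall both ((499.922119140625, 113.94845581054688), (61.560020446777344, 193.7294158935547), 82.24919128417969) 10263.427734375
short scene ((543.9702758789062, 269.2555847167969), (71.19351959228516, 205.5223388671875), 88.56976318359375)
short side ((536.0208740234375, 251.11746215820312), (89.76578521728516, 197.419189453125), 87.43257141113281)
short both ((538.1943359375, 265.7336120605469), (63.050376892089844, 193.6829833984375), 88.24321746826172) 11019.201171875
```

Triangulated cap heights fit: 0.0926 and 0.0586 for the loose bottles, and about 0.097 and 0.062 for the tray bottles, which stand on a 4 mm floor. The tray estimates from bottles and from the outline agree to about 4 mm. I'll take one near look at the free pockets and locate the wash bottle.

```bash
cat >> h.py <<'E'
def R(deg):  # closing direction turned deg from +y about z (ccw)
    a=np.radians(deg); u=np.array([-np.sin(a),np.cos(a),0]); z=np.array([0,0,-1.])
    return np.c_[np.cross(u,z),u,z]
E
python3 - <<'E'
from h import *
c=arm.get_calibration("scene")
print("wash",plane(c,[61,145],.16),"beaker base",plane(c,[(100,215),(105,226)],0.0))
arm.move_to([.69,.19,.25],R(0)); arm.sleep(.2)
c=arm.get_calibration("wrist"); im=arm.snapshot("wrist"); cv2.imwrite("pics/w1.png",im[:,:,::-1])
np.savez("w1.npz",**c); print(arm.current_t(),np.round(c["cam_to_world"],3).tolist())
for ce,s,_ in blobs(im,"blue",80)[1]+blobs(im,"red",80)[1]: print(ce,s.tolist())
E
```

```text
wash [[ 0.65543193 -0.44891109]] beaker base [[ 0.69227184 -0.32228708]
 [ 0.71163575 -0.28167981]]
2.5667 [[-0.0, 0.956, 0.293, 0.606], [1.0, 0.0, 0.0, 0.19], [-0.0, 0.293, -0.956, 0.421], [0.0, 0.0, 0.0, 1.0]]
[221.4939759   70.30618125] [187, 0, 69, 113, 3818]
[338.07315234  34.07164404] [319, 0, 54, 68, 1326]
[344.2722135  110.20251177] [315, 63, 57, 80, 3185]
[354.89873418   8.00843882] [340, 0, 30, 20, 474]
[212.46860987  13.87892377] [195, 2, 30, 28, 446]
[74.5819209  49.43502825] [65, 38, 20, 24, 354]
[354.73860182  55.05015198] [340, 42, 30, 28, 658]
```

View pics/w1.png

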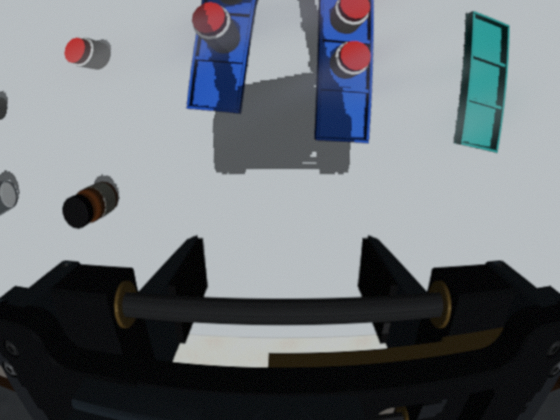

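The wrist view shows the tall tray's free-pocket end at pixels (187,107)–(240,112) with its divider at about (195,61)–(246,66). The short tray's end is at (315,139)–(368,142) with its divider at about (318,88)–(371,94). Both free pockets are clear.

Run:
```python
from h import *
c=dict(np.load("w1.npz"))
for n,p in dict(tall=[(187.5,107.5),(240,112),(195,61),(247,65.5)],short=[(315,139),(368.5,142),(318,88),(371,94)]).items():
    P=plane(c,p,.022,True)*1000; e=P[:2].mean(0); d=P[2:].mean(0); u=(e-d)/np.linalg.norm(e-d)
    print(n,np.round(P,1).tolist(),"width",np.linalg.norm(P[0]-P[1]),"len",np.linalg.norm(e-d),"ctr",np.round(e-34*u,1),"head",np.degrees(np.arctan2(u[1],u[0])),"perp",np.degrees(np.arctan2(*(P[1]-P[0])))) 
for n,p,z in [("t2",(212,20),.1),("s2",(354.7,55),.061)]: print(n,plane(c,[p],z,True))
```

```text
tall [[592.5, 72.8], [601.0, 139.1], [533.9, 83.1], [543.3, 147.9]] width 66.80026311418231 len 58.89407773310812 ctr [563.2 111.4] head -9.324845385632242 perp 7.322776297070958
short [[634.5, 230.5], [636.4, 298.3], [571.5, 233.6], [575.8, 299.9]] width 67.7992328774042 len 61.895712511737415 ctr [601.5 265.7] head -2.1197102887883146 perp 1.607650091512317
t2 [[0.50573429 0.12089794]]
s2 [[0.53518161 0.27023902]]
```

```bash
cat >> h.py <<'E'
def pick(xy,tip,yaw,lift):
    x,y=xy; r=R(yaw)
    arm.move_to([x,y,.21],r); arm.move_l([x,y,tip],feed=.12); arm.grip(.03); 
    print("width",arm.current_width(),"force",arm.current_grasp_force(),"t",arm.current_t())
    arm.move_l([x,y,lift],feed=.15); print("after lift",arm.current_width(),arm.current_force())
def place(xy,tip,yaw,hi):
    x,y=xy; r=R(yaw)
    arm.move_to([x,y,hi],r); arm.sleep(.3)
    arm.move_l([x,y,tip+.02],feed=.15); arm.move_l([x,y,tip+.0045],feed=.03); print("F",arm.current_force(),arm.current_ee_pos(),"t",arm.current_t())
def snap(n,f):
    im=arm.snapshot(n); cv2.imwrite(f"pics/{f}.png",im[:,:,::-1]); return im
E
python3 - <<'E'
from h import *
pick((.5498,-.2888),.042,-7.7,.21)
place((.564,.109),.042,-7.7,.21)
snap("scene","s2"); snap("side","d2")
a=cv2.imread("pics/s2.png")[150:330,170:410]; b=cv2.imread("pics/d2.png")[110:290,200:440]
cv2.imwrite("pics/m2.png",cv2.resize(np.hstack([a,b]),(800,300),interpolation=cv2.INTER_CUBIC))
E
```

```text
width 0.03979340698502565 force 29.99121218919754 t 6.7667
after lift 0.039397525192429804 [-0.54399499 -0.6102476  -1.90126154]
F [ 0.15069283 -0.86571132 -0.60340104] [0.56391971 0.10899532 0.04628925] t 11.6083
```

View pics/m2.png

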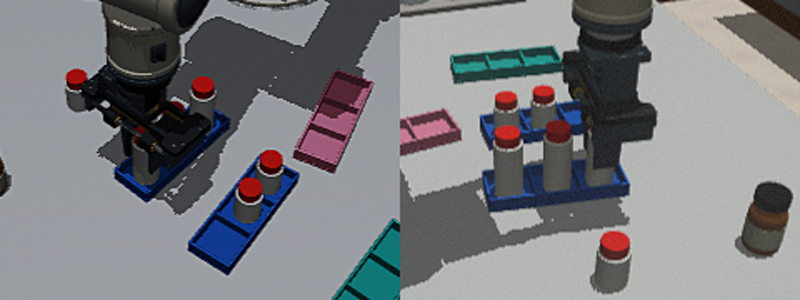

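The bottle is down inside the free end pocket of the tall tray in both views, held upright in the gripper. I'll release it and do the short one.

Run:
```python
from h import *
arm.grip(.07); arm.move_l([.564,.109,.21],feed=.2)
arm.grip(.085)
pick((.5046,-.0685),.0255,-1.9,.21)
place((.601,.266),.0255,-1.9,.21)
arm.grip(.07); arm.move_l([.601,.266,.2],feed=.2)
arm.move_to([.45,.45,.3],R(-1.9)); arm.sleep(.3); print(arm.current_t())
cs=[arm.get_calibration(n) for n in("scene","side")]
ims=[snap("scene","s3"),snap("side","d3")]
a=cv2.imread("pics/s3.png")[150:330,170:410]; b=cv2.imread("pics/d3.png")[110:290,200:440]
cv2.imwrite("pics/m3.png",cv2.resize(np.hstack([a,b]),(800,300),interpolation=cv2.INTER_CUBIC))
for im in ims:
    print([np.round(q[0],1).tolist() for q in blobs(im,"red",60)[1]])
```

```text
width 0.0392929939703784 force 30.000143945217133 t 16.9917
after lift 0.03914595845815902 [ 0.70136277  0.38449973 -0.96647239]
F [-0.41000042 -0.47339911 -1.06300086] [0.60090135 0.26598816 0.02976396] t 21.9
24.85
[[130.7, 31.1], [62.0, 144.6], [291.2, 202.0], [374.2, 215.3], [273.9, 217.3], [256.7, 231.5], [367.7, 229.2], [332.1, 246.6], [319.7, 263.4], [304.2, 281.7]]
[[309.1, 163.0], [285.5, 166.4], [263.0, 169.9], [321.4, 185.4], [294.6, 188.1], [264.0, 191.4]]
```

View pics/m3.png

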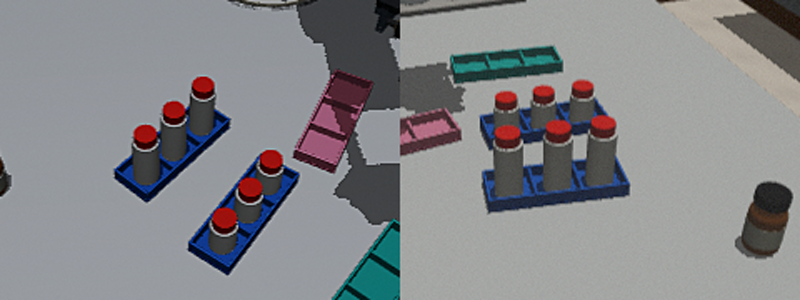

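Both bottles stand upright in the free pockets of their own rows, in line with their neighbours. I'll check the cap heights by triangulation and then hand in.

Run:
```python
from h import *
cs=[arm.get_calibration(n) for n in("scene","side")]
a=tri(cs,[(256.7,231.5),(321.4,185.4)]);b=tri(cs,[(304.2,281.7),(309.1,163.0)]); print(a,b)
if abs(a[2]-.097)<.005 and abs(b[2]-.062)<.005: print(arm.sign_off())
```

```text
[0.56420231 0.10837475 0.09682583] [0.60034478 0.26508066 0.06160092]
the job is handed in; nothing more can be done
None
```

Both bottles stand upright in the free pockets of their matching trays, tall with tall and short with short, each within about 1 mm of the target; the job was handed in at about 25 s.

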